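Stroke down the flaps of the slide tray

ROBOT

A 6-joint arm with a two-finger parallel gripper is mounted at the origin on the work surface. World frame = base frame: x ahead of the robot, y to its left, z up, the work surface at z = 0. Lengths are in m, angles in rad, forces in N, time in s.
With the tool pointing down it reaches from about 0.375 to 0.9 m from the base axis. Payload 3.1 kg.
Tool frame: the origin (TCP) lies between the finger pads; the fingertips stand 17 mm ahead of it and the grasp point (between the pads) lies 2 mm behind it; z points along the fingers, y is the line along which they close (so a half turn about z gives the same grasp; the last joint's range is limited). The gripper opens to 85 mm and grips with 20 to 120 N. Pads are 22 mm wide; open, the fingers measure 114 mm over their backs; the gripper's body (76 mm by 85 mm) begins 54 mm behind the grasp point. The pads swing forward as they close: fully open they stand 13 mm farther back than shut.
Start: joints at [0.946, 0.527, 1.433, -0, 1.181, -0.178], TCP at [0.27, 0.564, 0.248] pointing down, gripper open.
Joint ranges: [-3.08, 3.08], [-0.75, 2.2], [0.22, 2.44], [-1.43, 4.57], [0, 2.65], [-2.85, 2.85]. Speed limits (rad/s): [2.79, 2.79, 3.14, 3.14, 3.14, 3.14].

INTERFACE

Orientations are given as a unit quaternion [x, y, z, w].
In Python, from station import sense, vision, order gives the robot as it stands.
- The arm moves only by the shell command python3 -m crank 'ROWS' [OPENING] [FORCE]. ROWS is JSON, a list of rows, each an object with "dp": the shift along the world's x, y, z in units of 30 mm (1.0 is 30 mm), a list of three; "angular": the turn, a rotation vector about the world's x, y, z in degrees, a list of three. In form: [{"dp": [dx, dy, dz], "angular": [ax, ay, az]}, ...]. A call has 1 to 20 rows; each row shifts and turns the commanded pose from where the row before left it; what a row does not reach is not made up. A row lasts 1/10 s, in which the tool goes at most 50 mm and 8.59 degrees, less where a joint would pass 70% of its speed; a pose out of reach is approached as far as the arm can. A call is refused whole if a number of a shift passes 1 or a number of a turn 8.59, either way. A call with a gripper value outside its range is refused whole. OPENING is the closure, from 0 (fully open) to 1 (shut), set as the call begins (- or left out, the last holds). The fingers move at their own pace and stop on an object; FORCE is the grip in N (left out, the last holds). Time passes only in rows, so rows that do not move let the fingers close. It gives the time, the measured TCP pose, the force, the opening and the grip force at its end, in the units of the state.
- sense(): the state, without advancing time (a new reading comes with each control period).
- vision.snapshot(name): name is "scene" or "top" or "wrist"; returns a dict with "image" (480x640x3 uint8, blue, green, red), "range_z" (480x640 float32, m along the optical axis (not along the pixel's ray), 0 where there is no reading), "mtx" (3x3 intrinsics, pixels), "pose" (4x4, takes a point from camera to world coordinates); the wrist camera has in their place "mount" (4x4, takes a point from camera to tool coordinates, whose origin is the TCP and whose axes are the flange's). Camera axes: x right, y down, z forward; pixel columns grow to the right and rows downward; lengths in m; the calibration is good to about 2 mm. A picture is of the moment at which its call begins: read the wrist's pose just before it.
- order.sign_off(): hands the job in; it is judged then, once.
The state is a dict: "t": time; "q": joint angles; "qd": joint speeds; "tau": joint torques, N m; "tcp_pos": TCP position; "tool_rot": TCP orientation; "force": force on the tool from outside, world axes, zero at the start; "ft_torque": the same for the moment, N m; "finger_gap": opening from 0.0 (shut) to 1.0 (fully open); "gripper_force": force on a finger pad.
Only numpy, scipy, OpenCV 4.12 (cv2) and the standard library are available. Lean on these libraries where they do the work, as an engineer would, in place of code of your own. Each camera call takes 0.05 s, during which the arm holds its last target. There are 200 camera calls.

TASK

The slide tray is going back to the file: starting at the end with the green bar, run your fingertips lightly along the row of five upright blue flaps so that they fold down flat over their slides one after another, in order. Only stroke them: do not grasp or lift anything, keep the tray where it is, and leave the vials and the other things on the bench alone. Finish with the hand clear.

Things in the scene. Friction and masses are not known exactly. Their poses are not given: they have to be found in the camera images.
- tray: Loose tan slide tray, 0.8 kg, 150 (own x) by 262 mm (own y), flat on the bench. Origin: centre of underside; z up. Deck 16 mm high, end rims 19 mm. Five slides with flaps in a row along own y, at own x = -22 mm; green bar painted across the tray's whole -y end, by flap 1. Two vials stand on the ledge at own x +33 to +75 mm, behind a rib 20 mm high.
- flap1 (a joint): Hinge of flap 1 (1 by the green bar, 5 at the far end), rad: 0 upright, 1.57 flat over its slide, folding to the tray's own +y; negative (to -0.3) leans back towards the bar. Blue plate, white free edge, 60 mm wide along tray x, 3 mm thick, free edge 30 mm from the hinge line. Moves with under 1 N at the free edge; stays where it is left.
- hinge1 (a point): Middle of flap 1's hinge line, 19.5 mm above the bench, axes as the tray's. Hinges are 42 mm apart. A flat flap lies towards +y from here, its upper face 21 mm above the bench.
- flap2 (a joint): Hinge of flap 2 (1 by the green bar, 5 at the far end), rad: 0 upright, 1.57 flat over its slide, folding to the tray's own +y; negative (to -0.3) leans back towards the bar. Blue plate, white free edge, 60 mm wide along tray x, 3 mm thick, free edge 30 mm from the hinge line. Moves with under 1 N at the free edge; stays where it is left.
- hinge2 (a point): Middle of flap 2's hinge line, 19.5 mm above the bench, axes as the tray's. Hinges are 42 mm apart. A flat flap lies towards +y from here, its upper face 21 mm above the bench.
- flap3 (a joint): Hinge of flap 3 (1 by the green bar, 5 at the far end), rad: 0 upright, 1.57 flat over its slide, folding to the tray's own +y; negative (to -0.3) leans back towards the bar. Blue plate, white free edge, 60 mm wide along tray x, 3 mm thick, free edge 30 mm from the hinge line. Moves with under 1 N at the free edge; stays where it is left.
- hinge3 (a point): Middle of flap 3's hinge line, 19.5 mm above the bench, axes as the tray's. Hinges are 42 mm apart. A flat flap lies towards +y from here, its upper face 21 mm above the bench.
- flap4 (a joint): Hinge of flap 4 (1 by the green bar, 5 at the far end), rad: 0 upright, 1.57 flat over its slide, folding to the tray's own +y; negative (to -0.3) leans back towards the bar. Blue plate, white free edge, 60 mm wide along tray x, 3 mm thick, free edge 30 mm from the hinge line. Moves with under 1 N at the free edge; stays where it is left.
- hinge4 (a point): Middle of flap 4's hinge line, 19.5 mm above the bench, axes as the tray's. Hinges are 42 mm apart. A flat flap lies towards +y from here, its upper face 21 mm above the bench.
- flap5 (a joint): Hinge of flap 5 (1 by the green bar, 5 at the far end), rad: 0 upright, 1.57 flat over its slide, folding to the tray's own +y; negative (to -0.3) leans back towards the bar. Blue plate, white free edge, 60 mm wide along tray x, 3 mm thick, free edge 30 mm from the hinge line. Moves with under 1 N at the free edge; stays where it is left.
- hinge5 (a point): Middle of flap 5's hinge line, 19.5 mm above the bench, axes as the tray's. Hinges are 42 mm apart. A flat flap lies towards +y from here, its upper face 21 mm above the bench.
- vial_a: amber vial with red cap, 22 mm wide, 45 mm tall, standing loose on the tray's ledge (so its top is 61 mm above the bench); origin at its foot; bystander
- vial_b: clear vial with white cap, same size, standing loose on the tray's ledge; origin at its foot; bystander
- dropper: amber dropper bottle with black cap, 36 mm wide, 75 mm tall, standing on the bench; bystander; origin at the centre of its underside
- beaker: open white cup, 64 mm wide, 75 mm tall, standing on the bench; bystander; origin at the centre of its underside
- slidebox: closed blue slide box, 90 x 110 x 34 mm high; bystander; origin at the centre of its underside
- cassettes: yellow box of tissue cassettes, 55 x 120 x 28 mm high; bystander; origin at the centre of its underside
- marker: black marker pen with red cap lying on the bench, about 120 mm long, 14 mm thick; bystander; origin at the centre of its underside

How it is judged:
On the way, in this order (a step that is already met when the one before it is completed fails the run):
1. flap 1 is folded down flat (within 10 degrees) (value of joint flap1 above 1.4 rad), for 0.05 s.
2. flap 2 is folded down flat (within 10 degrees) (value of joint flap2 above 1.4 rad), for 0.05 s.
3. flap 3 is folded down flat (within 10 degrees) (value of joint flap3 above 1.4 rad), for 0.05 s.
4. flap 4 is folded down flat (within 10 degrees) (value of joint flap4 above 1.4 rad), for 0.05 s.
5. flap 5 is folded down flat (within 10 degrees) (value of joint flap5 above 1.4 rad), for 0.05 s.
At the end, for the whole second after the job is handed in: All five flaps lie flat (over 1.4 rad, within 10 degrees of flat), the tray lies still within 20 mm of where it started and the vials stand upright on it (within 8 degrees) (value of joint each of flap1, flap2, flap3, flap4, flap5 above 1.4 rad and distance of tray from where it was at the start of the episode below 0.02 m and angle between tray's own z axis and vertical below 0.05 rad and linear speed of tray below 0.01 m/s and angle between each of vial_a, vial_b's own z axis and vertical below 0.15 rad); the robot touches nothing.
It fails at once if the tray is shifted or lifted more than 20 mm (distance of tray from where it was at the start of the episode above 0.02 m).
It fails at once if the tray is lifted off the bench or tipped (its origin over 6 mm up, or over 4 degrees) (height (world z) of tray above 0.006 m or angle between tray's own z axis and vertical above 0.07 rad).
It fails at once if the tray or its flaps are pressed with more than 25 N (contact force between the arm and tray above 25 N).
It fails at once if a vial is touched (over 1 N), knocked over, or moved or lifted more than 30 mm (contact force between the arm and vial_a above 1 N or angle between any of vial_a, vial_b's own z axis and vertical above 0.3 rad or distance of any of vial_a, vial_b from where it was at the start of the episode above 0.03 m or contact force between the arm and vial_b above 1 N).
It fails at once if another thing on the bench is moved more than 20 mm (distance of any of dropper, beaker, slidebox, cassettes, marker from where it was at the start of the episode above 0.02 m).
It also fails if it takes over 45 s, if anything falls off the work surface, if the arm or the gripper's body presses on something with over 40 N, if the wrist force passes 120 N, or if a joint passes its speed limit or range.

## Working session

There is one attempt and no reset: what is moved stays moved. The work goes in short steps, Python scripts to look and compute and a shell command to move; the robot and the scene stay as the last step left them, time stands still between calls to the robot, and variables do not carry over. Pictures are saved under pics/ and viewed, at most 10 in all, crops included, and the job is handed in when it is done.

```bash
mkdir -p pics
python3 - <<'E'
from station import sense, vision
import cv2,numpy as np
for n in ["top","scene"]:
    s=vision.snapshot(n); cv2.imwrite(f"pics/{n}1.png",s["image"]); np.savez(f"{n}1.npz",**s)
    print(n,s["pose"].round(3).tolist())
s=sense();print(s["t"],s["tcp_pos"],s["tool_rot"],s["force"])
E
```

```text
top [[-0.076, -0.976, 0.205, 0.283], [-0.997, 0.074, -0.015, -0.007], [-0.001, -0.205, -0.979, 1.199], [0.0, 0.0, 0.0, 1.0]]
scene [[-0.02, 0.729, -0.684, 1.26], [1.0, 0.023, -0.005, -0.021], [0.012, -0.684, -0.729, 0.809], [0.0, 0.0, 0.0, 1.0]]
0.1 [0.26964975 0.56315668 0.24740401] [ 2.21549238e-01  9.75148676e-01 -9.13857883e-04 -3.99649259e-04] [-0.09667972  0.23741532 -0.0064029 ]
```

View pics/top1.png

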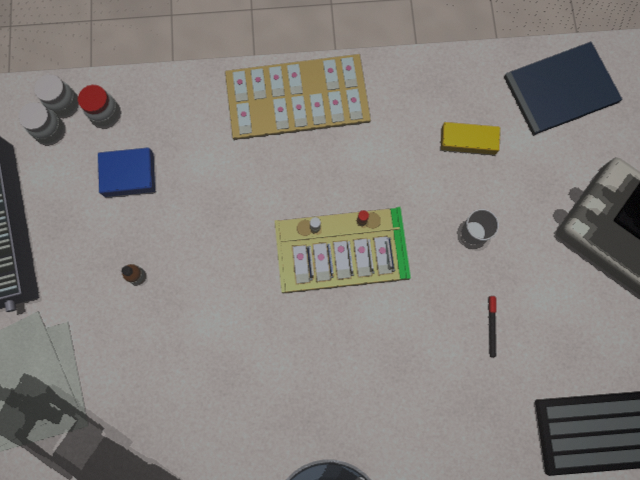

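View pics/scene1.png

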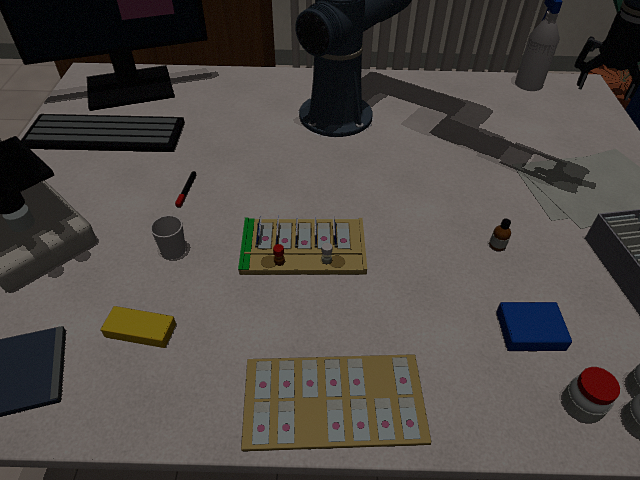

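The top picture shows the tray at about (277..409, 208..291), with the green end on the right at (402,245), world -y. The vials at (315,225) and (363,217) are on the side away from the robot, and the upright flaps are at columns 300–392, row ~257.

```bash
cat > h.py <<'E'
import numpy as np,cv2
def cloud(s,P=None):
    P=s["pose"] if P is None else P
    z=s["range_z"];v,u=np.mgrid[:480,:640];K=s["mtx"]
    c=np.stack([(u-K[0,2])/K[0,0]*z,(v-K[1,2])/K[1,1]*z,z,np.ones_like(z)],-1)
    return (c@P.T)[...,:3]
E
python3 - <<'E'
from h import *
def ana(n,roi):
    s=np.load(n+"1.npz");W=cloud(s);im=s["image"].astype(int);b,g,r=im[...,0],im[...,1],im[...,2]
    R=np.zeros((480,640),bool);R[roi[1]:roi[3],roi[0]:roi[2]]=1
    tray=R&(W[...,2]>.010)&(W[...,2]<.025)
    p=W[tray];rect=cv2.minAreaRect(p[:,:2].astype(np.float32))
    print(n,"tray rect",rect,np.median(p[:,2]))
    gr=R&(g>1.5*r)&(g>1.5*b)&(g>60);print("green",W[gr].mean(0).round(4),gr.sum())
    bl=R&(W[...,2]>.03)
    k,l,st,_=cv2.connectedComponentsWithStats(bl.astype(np.uint8))
    for i in range(1,k):
        if st[i,4]>5:
            q=W[l==i];print(st[i],q.mean(0).round(4),q[:,0].min().round(4),q[:,0].max().round(4),q[:,2].max().round(4))
ana("top",(260,190,425,305)); ana("scene",(225,205,380,285))
E
```

```text
top tray rect ((0.517090380191803, -0.06853215396404266), (0.15113022923469543, 0.2624720335006714), 1.9206067323684692) 0.016080281517910855
green [ 0.5175 -0.1876  0.0204] 700
[358 210  11  14 121] [ 0.5713 -0.1141  0.0557] 0.5624 0.5835 0.0663
[310 217  11  14 119] [ 0.5619 -0.0178  0.0656] 0.2829 0.5771 1.1993
[387 237   7  31  82] [ 0.4971 -0.1617  0.0447] 0.4681 0.5274 0.0522
[368 239   6  31  54] [ 0.4948 -0.1233  0.0478] 0.467 0.5259 0.054
[348 241   6  31  56] [ 0.4952 -0.0826  0.048 ] 0.4657 0.5249 0.0526
[328 243   6  32  74] [ 0.489  -0.0426  0.0614] 0.2829 0.5246 1.1993
[308 245   6  33  91] [ 0.4901 -0.0035  0.057 ] 0.2829 0.523 1.1993
scene tray rect ((0.5182918310165405, -0.06856662034988403), (0.15465465188026428, 0.26305919885635376), 1.4819852113723755) 0.015981806866012138
green [ 0.5299 -0.1873  0.0241] 477
[257 215   5  26  59] [ 0.5019 -0.1615  0.0442] 0.4671 0.5294 0.0504
[276 215   3  27  44] [ 0.5032 -0.1232  0.0461] 0.4667 0.529 0.0521
[296 215   2  26  42] [ 0.4971 -0.0825  0.0471] 0.4643 0.5287 0.0511
[315 215   2  26  38] [ 0.5016 -0.0423  0.0417] 0.4648 0.5252 0.0519
[333 215   3  26  54] [ 0.5002 -0.0033  0.0442] 0.4635 0.5231 0.0515
[321 243  12  18 161] [ 0.5795 -0.0182  0.0599] 0.5567 1.2599 0.8087
[273 244  11  18 167] [ 0.5857 -0.1133  0.0598] 0.5615 1.2599 0.8087
```

```bash
python3 -m crank '[{"dp":[0.3,-1,0],"angular":[0,0,-3.9]},{"dp":[0.3,-1,0],"angular":[0,0,-3.9]},{"dp":[0.3,-1,0],"angular":[0,0,-3.9]},{"dp":[0.3,-1,0],"angular":[0,0,-3.9]},{"dp":[0.3,-1,0],"angular":[0,0,-3.9]},{"dp":[0.3,-1,0],"angular":[0,0,-3.9]},{"dp":[0.3,-1,0],"angular":[0,0,-3.9]},{"dp":[0.3,-1,0],"angular":[0,0,-3.9]},{"dp":[0.3,-1,0],"angular":[0,0,-3.9]},{"dp":[0.3,-1,0],"angular":[0,0,-3.9]},{"dp":[0.3,-1,0],"angular":[0,0,-3.9]},{"dp":[0.3,-1,0],"angular":[0,0,-3.9]},{"dp":[0.3,-1,0],"angular":[0,0,-3.9]},{"dp":[0.3,-1,0],"angular":[0,0,-3.9]},{"dp":[0.3,-1,0],"angular":[0,0,-3.9]},{"dp":[0.3,-1,0],"angular":[0,0,-3.9]},{"dp":[0.3,-1,0],"angular":[0,0,0]},{"dp":[0.3,-1,0],"angular":[0,0,0]},{"dp":[0.3,-1,0],"angular":[0,0,0]},{"dp":[0.3,-1,0],"angular":[0,0,0]}]' 1 20
python3 -m crank '[{"dp":[0.25,-0.9,0],"angular":[0,0,0]},{"dp":[0.25,-0.9,0],"angular":[0,0,0]},{"dp":[0.25,-0.9,0],"angular":[0,0,0]},{"dp":[0.25,-0.9,-0.5],"angular":[0,0,0]},{"dp":[0.25,-0.9,-0.8],"angular":[0,0,0]},{"dp":[0.25,-0.9,-0.8],"angular":[0,0,0]},{"dp":[0,0,0],"angular":[0,0,0]},{"dp":[0,0,0],"angular":[0,0,0]}]'
python3 - <<'E'
from station import sense, vision
from h import *
from scipy.spatial.transform import Rotation as Ro
s=sense();c=vision.snapshot("wrist")
T=np.eye(4);T[:3,:3]=Ro.from_quat(s["tool_rot"]).as_matrix();T[:3,3]=s["tcp_pos"]
print(s["t"],s["tcp_pos"],T[:3,:3].round(3).tolist(),s["finger_gap"],s["force"])
print(c["mount"].round(3).tolist())
Pw=cloud(c,T@c["mount"]);Pt=cloud(c,c["mount"])
m=(c["range_z"]>.02)&(abs(Pt[...,0])<.03)&(abs(Pt[...,1])<.06)&(Pt[...,2]<.04)&(Pt[...,2]>-.05)
p=Pt[m]; print(len(p))
if len(p): print(np.percentile(p,[0,1,50,99,100],axis=0).round(4))
im=c["image"];cv2.imwrite("pics/w1.png",im);np.savez("w1.npz",T=T,**c)
E
```

```text
t: 2.1
tcp_pos: [0.45, -0.0376, 0.2481]
tool_rot: [0.695, 0.719, -0.0, -0.0]
force: [0.5, 0.3, -0.0]
finger_gap: -0.001
gripper_force: 0.0
t: 2.9
tcp_pos: [0.4943, -0.1983, 0.1844]
tool_rot: [0.695, 0.719, -0.0, -0.001]
force: [0.7, 0.5, -0.6]
finger_gap: -0.009
gripper_force: 0.0
2.9 [ 0.49433542 -0.1983042   0.1843663 ] [[-0.034, 0.999, -0.002], [0.999, 0.034, 0.002], [0.002, -0.002, -1.0]] -0.008924142097710773 [ 0.67865049  0.46746704 -0.61344635]
[[0.001, -0.95, -0.311, 0.079], [1.0, 0.001, 0.0, -0.001], [-0.0, -0.311, 0.95, -0.124], [0.0, 0.0, 0.0, 1.0]]
27571
[[-0.013  -0.0482 -0.05  ]
 [-0.0087 -0.0427 -0.0498]
 [ 0.0109 -0.0008 -0.0376]
 [ 0.0169  0.0413  0.0096]
 [ 0.0178  0.0469  0.0154]]
```

View pics/w1.png

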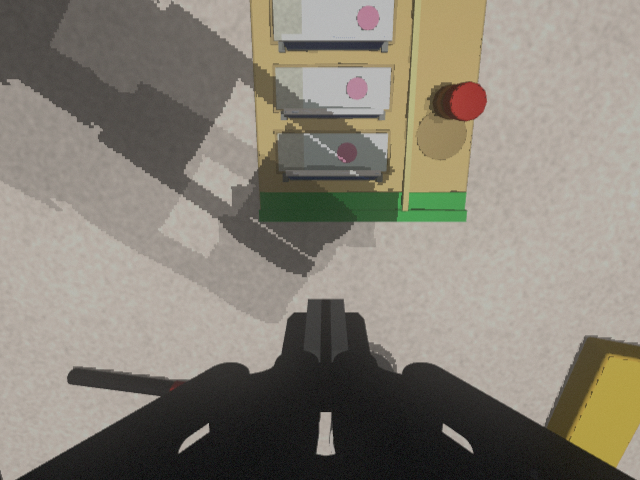

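The closed fingertips are at (325,300). Ahead of them are the green bar at row 207 and flap 1 at about (333,178), with the red-capped vial at (465,100) well to the side.

Run:
```python
from h import *
c=np.load("w1.npz");T=c["T"];Pw=cloud(c,T@c["mount"]);Pt=cloud(c,c["mount"])
m=(c["range_z"]>.02)&(abs(Pt[...,0])<.03)&(abs(Pt[...,1])<.06)&(Pt[...,2]<.04)
p=Pt[m]
for a in np.arange(-.05,.02,.006):
    q=p[(p[:,2]>=a)&(p[:,2]<a+.006)]
    if len(q)>5: print(round(a,3),q.min(0).round(4),q.max(0).round(4),len(q))
O=np.array([.517,-.0685]);th=np.radians(1.92);R=np.array([[np.cos(th),-np.sin(th)],[np.sin(th),np.cos(th)]])
L=(Pw[...,:2]-O)@R
f=(abs(L[...,0]+.022)<.032)&(Pw[...,2]>.023)&(Pw[...,2]<.06)&(abs(L[...,1])<.13)
k,l,st,_=cv2.connectedComponentsWithStats(f.astype(np.uint8))
for i in range(1,k):
    if st[i,4]>30:
        q=np.c_[L[l==i],Pw[l==i][:,2]]
        print("flap tray-frame",st[i][:4],q.min(0).round(4),q.max(0).round(4))
        for a in (.024,.032,.040,.046):
            w=q[(q[:,2]>a)&(q[:,2]<a+.008)]
            if len(w): print("   z",a+.004,w[:,1].mean().round(4))
b=(Pw[...,2]>.012)&(Pw[...,2]<.022)&(abs(L).max(-1)<.15);print("tray",L[b].min(0),L[b].max(0))
```

```text
-0.05 [-0.0096 -0.0482 -0.05  ] [ 0.0178  0.0469 -0.044 ] 5498
-0.044 [-0.0103 -0.0442 -0.044 ] [ 0.0134  0.0426 -0.038 ] 7559
-0.038 [-0.0129 -0.0391 -0.038 ] [ 0.0144  0.0375 -0.032 ] 6029
-0.032 [-0.013  -0.0345 -0.032 ] [ 0.0143  0.0327 -0.026 ] 3275
-0.026 [-0.0101 -0.0219 -0.026 ] [ 0.0141  0.0264 -0.02  ] 964
-0.02 [-0.0118 -0.0142 -0.02  ] [ 0.0119  0.0129 -0.014 ] 1141
-0.014 [ 0.0058 -0.0143 -0.014 ] [ 0.012   0.0129 -0.008 ] 830
-0.008 [ 0.0059 -0.0143 -0.008 ] [ 0.0118  0.0129 -0.002 ] 772
-0.002 [ 0.0057 -0.0143 -0.002 ] [0.0115 0.0129 0.004 ] 673
0.004 [ 0.006  -0.0142  0.004 ] [0.0118 0.0129 0.01  ] 585
0.01 [ 0.006  -0.0122  0.01  ] [0.0114 0.0115 0.0154] 245
flap tray-frame [282  34 105  15] [-0.0532 -0.0162  0.023 ] [ 0.0068 -0.0115  0.0503]
   z 0.028 -0.0156
   z 0.036000000000000004 -0.0153
   z 0.044 -0.014
   z 0.05 -0.0134
flap tray-frame [284 108 100   9] [-0.0531 -0.0573  0.025 ] [ 0.0067 -0.0521  0.0505]
   z 0.028 -0.0572
   z 0.036000000000000004 -0.0564
   z 0.044 -0.054
   z 0.05 -0.0537
flap tray-frame [286 170  95   9] [-0.053  -0.0984  0.0239] [ 0.0065 -0.0892  0.049 ]
   z 0.028 -0.0978
   z 0.036000000000000004 -0.0954
   z 0.044 -0.091
   z 0.05 -0.0909
tray [-0.07649693 -0.13120813] [0.07403231 0.01292705]
```

```bash
python3 -m crank '[{"dp":[0.13,0,-0.7],"angular":[0,0,0]},{"dp":[0,0,-0.8],"angular":[0,0,0]},{"dp":[0,0,-0.8],"angular":[0,0,0]},{"dp":[0,0,-0.8],"angular":[0,0,0]},{"dp":[0,0,-0.7],"angular":[0,0,0]},{"dp":[0,0,-0.4],"angular":[0,0,0]},{"dp":[0,0,0],"angular":[0,0,0]},{"dp":[0,0,0],"angular":[0,0,0]}]'
python3 -m crank '[{"dp":[0,0.2,0],"angular":[0,0,0]},{"dp":[0,0.2,0],"angular":[0,0,0]},{"dp":[0,0.2,0],"angular":[0,0,0]},{"dp":[0,0.2,0],"angular":[0,0,0]},{"dp":[0,0.13,-0.08],"angular":[0,0,0]},{"dp":[0,0.14,-0.09],"angular":[0,0,0]},{"dp":[0,0.1,-0.12],"angular":[0,0,0]},{"dp":[0,0.1,-0.12],"angular":[0,0,0]},{"dp":[0,0.07,-0.11],"angular":[0,0,0]},{"dp":[0,0.06,-0.12],"angular":[0,0,0]},{"dp":[0,0,0],"angular":[0,0,0]},{"dp":[0,0,0],"angular":[0,0,0]}]'
```

```text
t: 3.75
tcp_pos: [0.4994, -0.1981, 0.0602]
tool_rot: [0.694, 0.72, 0.0, 0.001]
force: [-0.2, -0.5, 0.6]
finger_gap: 0.001
gripper_force: 0.0
t: 4.95
tcp_pos: [0.4988, -0.1563, 0.0399]
tool_rot: [0.695, 0.719, -0.0, -0.0]
force: [0.6, -0.4, 0.7]
finger_gap: 0.002
gripper_force: 0.0
```

```bash
python3 -m crank '[{"dp":[0,0.03,-0.03],"angular":[0,0,0]},{"dp":[0,0,-0.02],"angular":[0,0,0]},{"dp":[0,0,0],"angular":[0,0,0]},{"dp":[0,0,0],"angular":[0,0,0]}]'
python3 - <<'E'
from station import vision
import cv2
s=vision.snapshot("scene")["image"][190:300,210:400];cv2.imwrite("pics/s2.png",cv2.resize(s,None,fx=4,fy=4,interpolation=cv2.INTER_CUBIC))
E
```

```text
t: 5.35
tcp_pos: [0.4989, -0.1555, 0.0387]
tool_rot: [0.695, 0.719, -0.0, 0.0]
force: [-1.0, -0.3, 0.0]
finger_gap: 0.001
gripper_force: 0.0
```

View pics/s2.png

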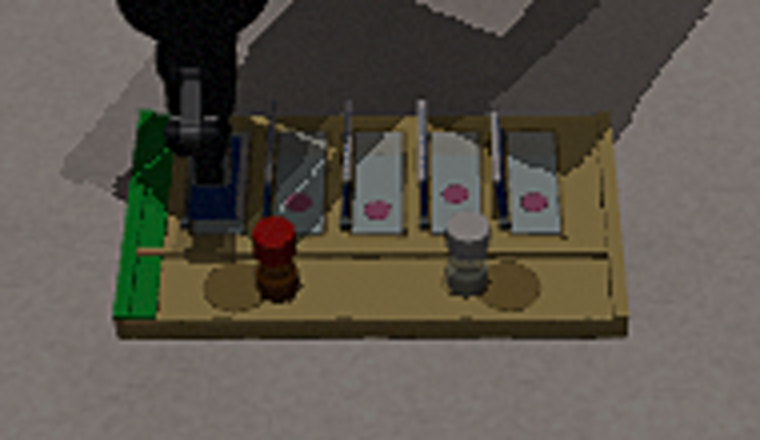

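Flap 1 is flat at (215,205) in the crop, and the tray and vials haven't moved. I'll do flaps 2 and 3 with the same arc.

```bash
python3 -m crank '[{"dp":[0,0,0.33],"angular":[0,0,0]},{"dp":[-0.05,0,0.33],"angular":[0,0,0]},{"dp":[0,0.2,0],"angular":[0,0,0]},{"dp":[0,0.2,0],"angular":[0,0,0]},{"dp":[0,0.2,0],"angular":[0,0,0]},{"dp":[0,0.2,0],"angular":[0,0,0]},{"dp":[0,0.13,-0.08],"angular":[0,0,0]},{"dp":[0,0.14,-0.09],"angular":[0,0,0]},{"dp":[0,0.1,-0.12],"angular":[0,0,0]},{"dp":[0,0.1,-0.12],"angular":[0,0,0]},{"dp":[0,0.07,-0.11],"angular":[0,0,0]},{"dp":[0,0.06,-0.12],"angular":[0,0,0]},{"dp":[0,0,-0.02],"angular":[0,0,0]},{"dp":[0,0,0],"angular":[0,0,0]},{"dp":[0,0,0],"angular":[0,0,0]}]'
python3 -m crank '[{"dp":[0,0,0.33],"angular":[0,0,0]},{"dp":[-0.05,0,0.33],"angular":[0,0,0]},{"dp":[0,0.2,0],"angular":[0,0,0]},{"dp":[0,0.2,0],"angular":[0,0,0]},{"dp":[0,0.2,0],"angular":[0,0,0]},{"dp":[0,0.2,0],"angular":[0,0,0]},{"dp":[0,0.13,-0.08],"angular":[0,0,0]},{"dp":[0,0.14,-0.09],"angular":[0,0,0]},{"dp":[0,0.1,-0.12],"angular":[0,0,0]},{"dp":[0,0.1,-0.12],"angular":[0,0,0]},{"dp":[0,0.07,-0.11],"angular":[0,0,0]},{"dp":[0,0.06,-0.12],"angular":[0,0,0]},{"dp":[0,0,0],"angular":[0,0,0]},{"dp":[0,0,0],"angular":[0,0,0]}]'
python3 - <<'E'
from station import vision
import cv2
s=vision.snapshot("scene")["image"][190:300,210:400];cv2.imwrite("pics/s3.png",cv2.resize(s,None,fx=4,fy=4,interpolation=cv2.INTER_CUBIC))
E
```

```text
t: 6.9
tcp_pos: [0.4975, -0.1136, 0.0386]
tool_rot: [0.695, 0.719, 0.0, 0.0]
force: [0.4, 0.2, -0.2]
finger_gap: -0.001
gripper_force: 0.0
t: 8.3
tcp_pos: [0.4958, -0.0714, 0.039]
tool_rot: [0.695, 0.719, -0.0, -0.0]
force: [-0.6, -0.6, -0.2]
finger_gap: 0.002
gripper_force: 0.0
```

View pics/s3.png

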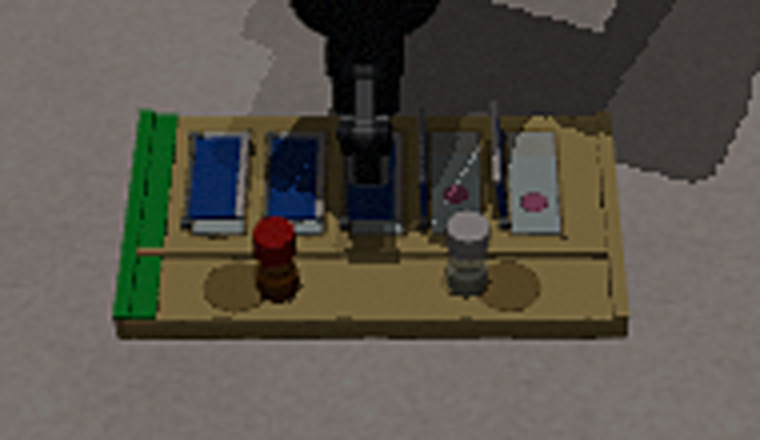

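Flaps 1–3 lie flat, and 4 and 5 are still upright at (422,160) and (497,160). Before going on I'll check the angles of flaps 1 and 2.

```bash
cat > chk.py <<'E'
from station import vision
from h import *
O=np.array([.517,-.0685]);th=np.radians(1.92);R=np.array([[np.cos(th),-np.sin(th)],[np.sin(th),np.cos(th)]])
for n in ("scene","top"):
    s=vision.snapshot(n);W=cloud(s);L=(W[...,:2]-O)@R
    for i in range(5):
        h=-.099+.042*i;m=(abs(L[...,0]+.022)<.025)&(L[...,1]>h+.004)&(L[...,1]<h+.027)&(W[...,2]<.06)&(W[...,2]>.012)
        y=L[...,1][m]-h;z=W[...,2][m]
        if m.sum()>20: k=np.polyfit(y,z,1);print(n,i+1,m.sum(),"angle",(np.pi/2-np.arctan(k[0])).round(3),"z@28",np.polyval(k,.028).round(4))
E
python3 chk.py
```

```text
scene 1 174 angle 1.531 z@28 0.0213
scene 2 177 angle 1.575 z@28 0.0205
scene 3 157 angle 1.973 z@28 0.0222
scene 4 164 angle 1.545 z@28 0.0169
scene 5 176 angle 1.532 z@28 0.0167
top 5 83 angle 1.573 z@28 0.0167
```

Flaps 1 and 2 measure flat (4 and 5 read at slide height, as expected while upright). On to 4 and 5.

```bash
python3 -m crank '[{"dp":[0,0,-0.02],"angular":[0,0,0]},{"dp":[0,0,0],"angular":[0,0,0]},{"dp":[0,0,0.33],"angular":[0,0,0]},{"dp":[-0.05,0,0.33],"angular":[0,0,0]},{"dp":[0,0.2,0],"angular":[0,0,0]},{"dp":[0,0.2,0],"angular":[0,0,0]},{"dp":[0,0.2,0],"angular":[0,0,0]},{"dp":[0,0.2,0],"angular":[0,0,0]},{"dp":[0,0.13,-0.08],"angular":[0,0,0]},{"dp":[0,0.14,-0.09],"angular":[0,0,0]},{"dp":[0,0.1,-0.12],"angular":[0,0,0]},{"dp":[0,0.1,-0.12],"angular":[0,0,0]},{"dp":[0,0.07,-0.11],"angular":[0,0,0]},{"dp":[0,0.06,-0.13],"angular":[0,0,0]},{"dp":[0,0,0],"angular":[0,0,0]},{"dp":[0,0,0],"angular":[0,0,0]}]'
python3 -m crank '[{"dp":[0,0,0.33],"angular":[0,0,0]},{"dp":[-0.05,0,0.33],"angular":[0,0,0]},{"dp":[0,0.2,0],"angular":[0,0,0]},{"dp":[0,0.2,0],"angular":[0,0,0]},{"dp":[0,0.2,0],"angular":[0,0,0]},{"dp":[0,0.2,0],"angular":[0,0,0]},{"dp":[0,0.13,-0.08],"angular":[0,0,0]},{"dp":[0,0.14,-0.09],"angular":[0,0,0]},{"dp":[0,0.1,-0.12],"angular":[0,0,0]},{"dp":[0,0.1,-0.12],"angular":[0,0,0]},{"dp":[0,0.07,-0.11],"angular":[0,0,0]},{"dp":[0,0.06,-0.13],"angular":[0,0,0]},{"dp":[0,0,0],"angular":[0,0,0]},{"dp":[0,0,0],"angular":[0,0,0]}]'
python3 -m crank '[{"dp":[0,0,0.3],"angular":[0,0,0]},{"dp":[0,0,0.6],"angular":[0,0,0]},{"dp":[0,0,1],"angular":[0,0,0]},{"dp":[0,0,1],"angular":[0,0,0]},{"dp":[-0.8,0.5,1],"angular":[0,0,0]},{"dp":[-0.8,1,0.8],"angular":[0,0,0]},{"dp":[0,1,0.5],"angular":[0,0,0]},{"dp":[0,1,0],"angular":[0,0,0]},{"dp":[0,1,0],"angular":[0,0,0]},{"dp":[0,1,0],"angular":[0,0,0]},{"dp":[0,0,0],"angular":[0,0,0]},{"dp":[0,0,0],"angular":[0,0,0]}]'
python3 chk.py
python3 - <<'E'
from station import vision
import cv2
s=vision.snapshot("scene")["image"][190:300,210:400];cv2.imwrite("pics/s4.png",cv2.resize(s,None,fx=4,fy=4,interpolation=cv2.INTER_CUBIC))
E
```

```text
t: 10.05
tcp_pos: [0.4943, -0.0294, 0.0387]
tool_rot: [0.695, 0.719, -0.0, -0.0]
force: [-0.1, -0.5, 0.7]
finger_gap: 0.002
gripper_force: 0.0
t: 11.45
tcp_pos: [0.4928, 0.0125, 0.039]
tool_rot: [0.695, 0.719, -0.0, -0.0]
force: [0.7, 0.4, 0.1]
finger_gap: -0.004
gripper_force: 0.0
t: 12.65
tcp_pos: [0.4446, 0.1778, 0.1958]
tool_rot: [0.694, 0.72, 0.0, 0.0]
force: [0.3, -0.5, -0.2]
finger_gap: -0.001
gripper_force: 0.0
scene 1 172 angle 1.55 z@28 0.0211
scene 2 178 angle 1.584 z@28 0.0202
scene 3 180 angle 1.581 z@28 0.0203
scene 4 179 angle 1.582 z@28 0.0198
scene 5 180 angle 1.564 z@28 0.0205
top 1 274 angle 1.54 z@28 0.0213
top 2 280 angle 1.601 z@28 0.0202
top 3 272 angle 1.517 z@28 0.021
top 4 274 angle 1.59 z@28 0.0201
top 5 276 angle 1.53 z@28 0.0208
```

View pics/s4.png

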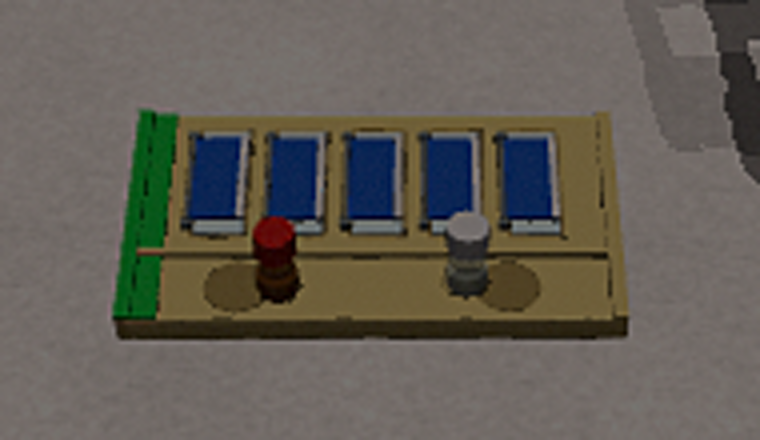

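All five flaps are flat, the tray and vials are where they were, and the hand is clear.

```bash
python3 -c "
from station import order
print(order.sign_off())"
```

```text
the job is handed in; nothing more can be done
None
```

The five flaps were stroked flat in order from the green-bar end (all measured within about 3° of flat), the tray and vials show no movement in the pictures, the hand is clear, and the job is handed in; no verdict came back.

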